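# Lift the jar tray out of the pigment case and hold it level

## Robot

A 6-joint arm with a two-finger parallel gripper is mounted at the origin on a cart in front of the work surface, level with it; the furniture and walls round the work are solid. World frame = base frame: x ahead of the robot, y to its left, z up, the work surface at z = 0. Lengths are in m, angles in rad, forces in N, time in s.
With the tool pointing down it reaches from about 0.375 to 0.75 m from the base axis. Payload 9 kg.
Tool frame: the origin (TCP) lies at the very end of the fingers, on their centre line; the grasp point (between the pads) lies 19 mm behind it; y points along the fingers, x is the direction in which the jaws open and shut, and the axes are right-handed (so a half turn about y gives the same grasp; the last joint's range is limited). The gripper opens to 85 mm and grips with 20 to 120 N. Pads are 22 mm wide; open, the fingers measure 114 mm over their backs; the gripper's body (76 mm by 85 mm) begins 54 mm behind the grasp point. The pads swing forward as they close: fully open they stand 13 mm farther back than shut.
Start: joints at [0.939, 0.104, 0.097, 1.564, 0, 1.353], TCP at [0.241, 0.549, 0.231] pointing down, gripper open.
Joint ranges: [-2.99, 2.99], [-0.84, 1.86], [-1.1, 1.16], [-1.84, 2.11], [-1.51, 1.56], [-3.14, 3.14]. Speed limits (rad/s): [2.22, 2.22, 2.57, 3.14, 3.14, 3.14].

## Interface

Orientations are given as a 3x3 rotation matrix whose columns are the frame's x, y, z axes.
In Python, from station import arm gives the robot as it stands.
- The arm moves only by the tool move_arm, never from a script. Its argument "motion" is a list of rows, each a list of 2 entries, a list of its own where there are three numbers: the shift along the tool's x, y, z in m, then the turn about the tool's y in rad. In form: [[[dx, dy, dz], twist], ...]. A call has 1 to 10 rows; each row is the pose to reach, as a shift and turn from the pose commanded when the call began, along the tool's axes at that moment; what a row does not reach only later rows make up. A row lasts 1/12 s, in which the tool goes at most 41.7 mm and 7.16 degrees, less where a joint would pass 70% of its speed; a pose out of reach is approached as far as the arm can. A call with a gripper value outside its range is refused whole. "jaw" is the finger opening in m, from 0 to 0.0854, set as the call begins (left out, the last holds). The fingers move at their own pace and stop on an object; the grip force is fixed at half the most. Time passes only in rows, so rows that repeat a pose let the fingers close. It gives the time, the measured TCP pose, the force and the opening at its end, in the units of the state.
- arm.state(): the state, without advancing time (a new reading comes with each control period).
- arm.camera(name): name is "scene" or "top" or "wrist"; returns a dict with "pixels" (420x560x3 uint8, blue, green, red), "z_map" (420x560 float32, m along the optical axis (not along the pixel's ray), 0 where there is no reading), "vfov" (degrees; the focal length in pixels is half the picture's height over the tangent of half this angle, whatever the lens; pixels are square), "cx", "cy" (the principal point, pixels), "D" ([k1, k2, p1, p2, k3] as OpenCV has them; the pictures are not rectified), "R" (3x3) and "t" (3): a world point X has camera coordinates R X + t. Camera axes: x right, y down, z forward; pixel columns grow to the right and rows downward; lengths in m; the calibration is good to about 2 mm. A picture is of the moment at which its call begins.
- arm.finish_job(): hands the job in, once; it reports no verdict.
The state is a dict: "time_s": time; "joint_positions": joint angles; "joint_velocities": joint speeds; "effort": joint torques, N m; "tool_pos": TCP position; "tcp_rot": TCP orientation; "wrist_force": force on the tool from outside, world axes, zero at the start; "ft_torque": the same for the moment, N m; "finger_gap": opening from 0.0 (shut) to 1.0 (fully open).
Only numpy, scipy, OpenCV 4.12 (cv2) and the standard library are available. Lean on these libraries where they do the work, as an engineer would, in place of code of your own. Each camera call takes 0.05 s, during which the arm holds its last target.

## Task

Open the wooden pigment case by swinging its lid up and back until it rests on its stop, then take the lift-out tray inside by its handle and raise it straight up, keeping it level with all four jars standing in it, until its underside is about 5 cm above the rim of the case. Finish holding the tray there over the case, level and still, gripped by the handle alone and not put down, so that a colleague can reach what lies underneath; leave the lid open and do not disturb the bottle, the red-banded jar and the phone standing round the case.

Things in the scene. Friction and masses are not known exactly. Their poses are not given: they have to be found in the camera images.
- case: light wooden case, brass corners, fixed; outside 176 mm (x) by 266 mm (y), walls 9 mm, rim 132 mm above the table, lid 10 mm on top; 13 mm cleats on its +y and -y ends. Origin: centre of its underside, on the table; front is its -x side, the lid is hinged at +x; z up. Inside 158 x 248 mm; ledges hold the tray's underside 36 mm above the table; pipettes and a marker lie below.
- lid (a joint): angle of the case's lid, rad: 0 shut, 1.92 wide open (20 degrees beyond upright) on its stop. The lid (176 x 270 x 10 mm, 0.3 kg) turns about the back rim; no latch, hinge nearly free: it falls shut if let go before upright and falls on to the stop if let go beyond upright (1.57).
- lid_hinge (a point): on the hinge axis, middle of the back rim, 132 mm above the table; the axis runs along the case's y. Its axes turn with the lid.
- lid_tab (a point): in the dark wooden lift tab amid the lid's front edge: tab 24 mm wide (case's y), 12 thick, standing 38 mm out from the edge (the lid goes on to both sides behind it); it can be pinched by its sides. Point: 12 mm from the tab's end, 202 mm from the hinge axis, 5 mm above the lid's underside, 137 mm above the table when shut. Axes turn with the lid: x to the hinge, z out of its top.
- tray: wooden lift-out tray, 150 (x) by 240 mm (y), walls 30 mm high, 0.18 to 0.29 kg empty, on ledges in the case with about 4 mm play all round, axes as the case's. Origin: centre of its underside. A 12 mm board with a hand hole stands along x in the middle, 92 mm high: the handle; 32 mm empty slots beside it, then four pockets, 68 x 73 mm, one jar each. Jar tops 61 mm up at most.
- tray_handle (a point): middle of the handle's top bar, 79 mm above the tray's underside; bar 126 mm long (tray's x), 12 mm thick (y), 26 mm high; hand hole below it 74 x 34 mm. The jars differ in weight, so the balance point may lie some 25 mm off the middle: grip firmly.
- jar_yellow: white jar of pigment with a screw lid, 66 mm wide, 53 mm high, yellow band, 40 to 130 g, loose in one of the tray's pockets (which one varies). Origin: centre of its underside, 5 mm above the tray's underside; z up.
- jar_blue: white jar of pigment with a screw lid, 66 mm wide, 56 mm high, blue band, 40 to 130 g, loose in one of the tray's pockets (which one varies). Origin: centre of its underside, 5 mm above the tray's underside; z up.
- jar_chalk: white jar of pigment with a screw lid, 66 mm wide, 36 mm high, white all over, 40 to 130 g, loose in one of the tray's pockets (which one varies). Origin: centre of its underside, 5 mm above the tray's underside; z up.
- jar_copper: white jar of pigment with a screw lid, 47 mm wide, 47 mm high, copper-coloured band, 40 to 130 g, loose in one of the tray's pockets (which one varies). Origin: centre of its underside, 5 mm above the tray's underside; z up.
- oil_bottle: amber bottle with a black cap, 62 mm wide, 127 mm high, standing left of the case; leave it alone. Origin: centre of its underside.
- jar_red: white jar with a red band, 68 mm wide, 56 mm high, standing on the table left of the case; leave it alone. Origin: centre of its underside.
- phone: phone lying face up on the table in front of the case, 76 x 152 x 11 mm; leave it alone. Origin: centre of its underside.

How it is judged:
On the way, in this order (a step that is already met when the one before it is completed fails the run):
1. the lid is open and rests on its stop (value of joint lid above 1.86 rad), for 0.3 s.
2. the tray is out of the case with the jars in it, its underside at least 30 mm above the rim (z of tray in the frame of case between 0.162 and 0.242 m and angle between tray's own z axis and vertical below 0.12 rad and horizontal distance between tray and case below 0.06 m and contact force between tray and case below 0.2 N and contact force between tray and the fingers above 2 N), for 0.3 s.
At the end, for the whole second after the job is handed in: Lid over 1.8 rad; tray held by its handle (within 60 mm of its middle), 30 to 110 mm above the rim, within 60 mm of the case's middle, tilt under 0.12 rad, under 20 mm/s, touching no case; jars standing in it, untouched by fingers; bottle, red jar and phone moved under 30 mm (all of step 2 and distance between the grasp point and tray_handle below 0.06 m and linear speed of tray below 0.02 m/s and angular speed of tray below 0.1 rad/s and value of joint lid above 1.8 rad and z of jar_yellow in the frame of tray between -0.005 and 0.015 m and angle between the z axis of each of jar_yellow, jar_blue, jar_chalk, jar_copper and the z axis of tray, either way round below 0.15 rad and z of jar_blue in the frame of tray between -0.005 and 0.015 m and z of jar_chalk in the frame of tray between -0.005 and 0.015 m and z of jar_copper in the frame of tray between -0.005 and 0.015 m and contact force between each of jar_yellow, jar_blue, jar_chalk, jar_copper and the fingers below 0.2 N and distance of each of oil_bottle, jar_red, phone from where it was at the start of the episode below 0.03 m); the arm keeps its last pose, push and grip.
It fails at once if the tray tips more than 0.3 rad (17 degrees) (angle between tray's own z axis and vertical above 0.3 rad).
It fails at once if a jar leaves the tray (z of any of jar_yellow, jar_blue, jar_chalk, jar_copper in the frame of tray above 0.03 m).
It fails at once if the bottle, the red-banded jar or the phone is pushed more than 30 mm or the bottle or jar tipped over (distance of any of oil_bottle, jar_red, phone from where it was at the start of the episode above 0.03 m or angle between any of oil_bottle, jar_red, phone's own z axis and vertical above 0.5 rad).
It also fails if it takes over 53 s, if anything falls off the work surface, if the arm or the gripper's body presses on something with over 40 N, if the wrist force passes 120 N, or if a joint passes its speed limit or range.

## Working session

There is one attempt and no reset: what is moved stays moved. The work goes in short steps, Python scripts to look and compute and a tool call to move; the robot and the scene stay as the last step left them, time stands still between calls to the robot, and variables do not carry over. Pictures are saved under pics/ and viewed, and the job is handed in when it is done.

Besides the shell and the picture viewer there is one more tool, called after "Emit:" by a JSON object that holds its "op" and its "data", one argument or row to a line. move_arm: Moves the arm, as the interface text tells. Its arguments: {"type":"object","properties":{"motion":{"type":"array","items":{"type":"array"}},"jaw":{"type":"number"}},"required":["motion"]}

```bash
ls; mkdir -p pics; cat > h.py <<'E'
import numpy as np, cv2
from station import arm
np.set_printoptions(precision=4,suppress=True)
def cam(n):
    c=arm.camera(n); 
    c['f']=210/np.tan(np.radians(c['vfov'])/2)
    c['K']=np.array([[c['f'],0,c['cx']],[0,c['f'],c['cy']],[0,0,1.]])
    return c
def cloud(c):
    h,w=c['z_map'].shape
    u,v=np.meshgrid(np.arange(w),np.arange(h))
    p=cv2.undistortPoints(np.stack([u,v],-1).reshape(-1,1,2).astype(np.float64),c['K'],np.array(c['D'],float)).reshape(h,w,2)
    z=c['z_map']
    P=np.concatenate([p*z[...,None],z[...,None]],-1)
    W=(P-np.array(c['t']))@np.array(c['R'])
    W[z==0]=np.nan
    return W
E
python3 - <<'E'
from h import *
for n in ["scene","top","wrist"]:
    c=cam(n); cv2.imwrite(f'pics/{n}0.png',c['pixels']); np.save(f'{n}0.npy',cloud(c)); print(n,c['vfov'],c['D'],c['R'],c['t'])
s=arm.state(); print(s)
E
```

```text
pics
scene 42.41666001596278 [-0.1948  0.      0.      0.      0.    ] [[ 0.9898  0.1412 -0.02  ]
 [ 0.0671 -0.5849 -0.8083]
 [-0.1259  0.7987 -0.5884]] [-0.5437  0.1484  1.3839]
top 57.391044051260835 [-0.0759  0.      0.      0.      0.    ] [[ 0.0171 -0.9995 -0.0262]
 [-0.9985 -0.0157 -0.0517]
 [ 0.0512  0.0271 -0.9983]] [0.1649 0.5331 1.0564]
wrist 65.12362554035107 [0.0105 0.     0.     0.     0.    ] [[ 0.4013  0.916  -0.0025]
 [ 0.8755 -0.3828  0.2949]
 [ 0.2692 -0.1205 -0.9555]] [-0.5972 -0.0389  0.3804]
{'time_s': 0.15, 'joint_positions': array([ 0.9393,  0.1045,  0.0967,  1.5639, -0.    ,  1.3531]), 'joint_velocities': array([ 0.0006, -0.0007,  0.0027,  0.0008,  0.0012, -0.001 ]), 'effort': array([  0.002 , -55.7354,  50.4009,   0.0125,  -0.0003,  -0.    ]), 'tool_pos': array([0.2411, 0.5492, 0.2307]), 'tcp_rot': array([[ 0.4021, -0.0005, -0.9156],
       [ 0.9156, -0.0008,  0.4021],
       [-0.0009, -1.    ,  0.0002]]), 'wrist_force': array([-0.1706, -0.2855, -0.4195]), 'ft_torque': array([ 0.0341, -0.039 , -0.0436]), 'finger_gap': 1.000933352781296}
```

View pics/scene0.png

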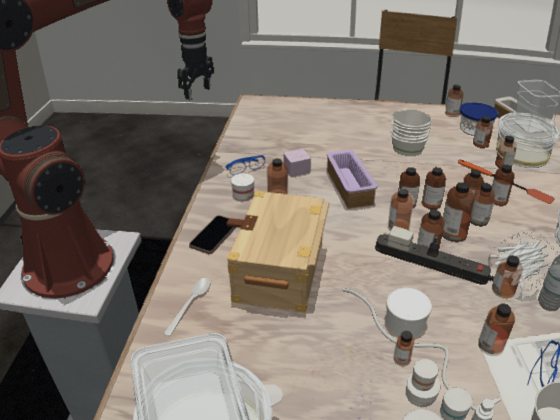

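View pics/top0.png

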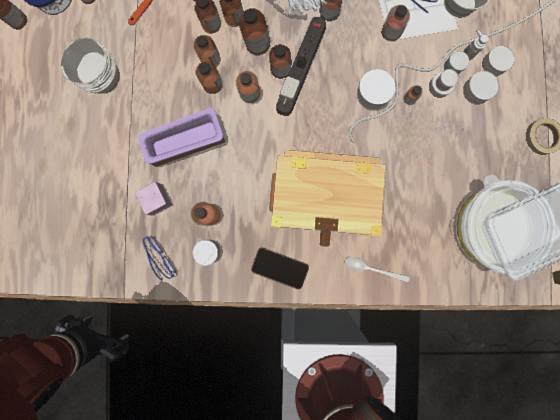

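View pics/wrist0.png

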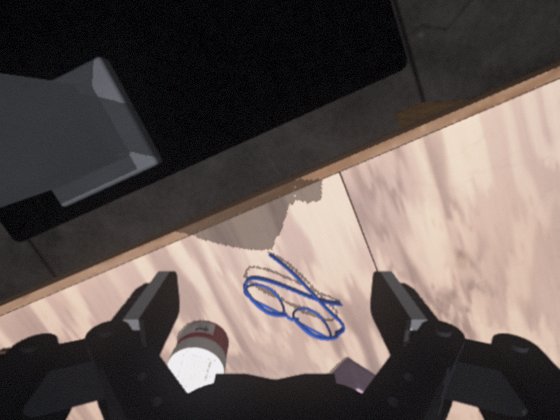

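The scene shows the shut case with its tab facing the robot. In the top view the lid is at about (328,193) and the tab at (326,232). The phone is at (280,267), the bottle at (206,213) and the red jar at (205,252). Next I'll fit the lid.

```bash
python3 - <<'E'
from h import *
for n in ["top","scene"]:
    W=np.load(n+'0.npy'); im=cv2.imread(f'pics/{n}0.png')
    m=(abs(W[...,2]-0.142)<0.008)&(W[...,0]>0.2)&(W[...,0]<0.75)&(abs(W[...,1])<0.25)
    m=m.astype(np.uint8); k,l,st,ce=cv2.connectedComponentsWithStats(m)
    i=1+np.argmax(st[1:,4]); M=l==i
    P=W[M]; print(n,st[i],'z',np.median(P[:,2]))
    b=im[M].astype(float).sum(1)
    lid=P[b>250]; tab=P[b<200]
    r=cv2.minAreaRect(lid[:,:2].astype(np.float32)); print(r, cv2.boxPoints(r))
    print('tab',tab.min(0),tab.max(0),np.median(tab,0),len(tab))
    r=cv2.minAreaRect(P[:,:2].astype(np.float32)); print(r, cv2.boxPoints(r))
W=np.load('top0.npy')
for nm,(u,v) in dict(bottle=(206,213),red=(205,252),phone=(280,267),tab=(326,238),phoneR=(305,272)).items(): print(nm,W[v,u])
E
```

```text
top [ 271  150  114   97 8518] z 0.14285742144956953
((0.5459423661231995, 0.050694964826107025), (0.27115267515182495, 0.2314872443675995), 86.0139389038086) [[ 0.4211 -0.0765]
 [ 0.652  -0.0926]
 [ 0.6708  0.1779]
 [ 0.4399  0.194 ]]
tab [0.4354 0.05   0.1397] [0.4699 0.0698 0.1454] [0.4538 0.0675 0.1435] 14
((0.5459423661231995, 0.050694964826107025), (0.27115267515182495, 0.2314872443675995), 86.0139389038086) [[ 0.4211 -0.0765]
 [ 0.652  -0.0926]
 [ 0.6708  0.1779]
 [ 0.4399  0.194 ]]
scene [ 227  191  102   81 6048] z 0.14230181885897092
((0.5454448461532593, 0.051881320774555206), (0.27564147114753723, 0.22835902869701385), 86.12062072753906) [[ 0.4222 -0.0779]
 [ 0.65   -0.0933]
 [ 0.6687  0.1817]
 [ 0.4409  0.1971]]
tab [0.4306 0.0328 0.1342] [0.4956 0.0791 0.1467] [0.456  0.0493 0.1424] 86
((0.5447174906730652, 0.05193064361810684), (0.27564147114753723, 0.22981707751750946), 86.12062072753906) [[ 0.4207 -0.0778]
 [ 0.65   -0.0933]
 [ 0.6687  0.1817]
 [ 0.4394  0.1972]]
bottle [0.5077 0.3589 0.1144]
red [0.4042 0.3721 0.0545]
phone [0.3637 0.1698 0.0106]
tab [0.4503 0.0554 0.1449]
phoneR [0.3511 0.0998 0.0105]
```

```bash
python3 - <<'E'
from h import *
W=np.load('top0.npy'); im=cv2.imread('pics/top0.png').astype(float)
a=np.radians(-3.95); X=np.array([np.cos(a),np.sin(a)]);Y=np.array([-np.sin(a),np.cos(a)])
m=(abs(W[...,2]-0.142)<0.008)&(W[...,0]>0.2)&(W[...,0]<0.75)&(abs(W[...,1])<0.25)
P=W[m]; x=P[:,:2]@X; y=P[:,:2]@Y
for lo in np.arange(-0.11,0.2,0.02):
    s=(y>lo)&(y<lo+.02); 
    if s.sum()>9: print(round(lo,3),s.sum(),x[s].min(),x[s].max(),np.median(P[s,2]))
for lo in np.arange(0.40,0.68,0.02):
    s=(x>lo)&(x<lo+.02)
    if s.sum()>9: print('x',round(lo,3),s.sum(),y[s].min(),y[s].max())
# tab region
g=cv2.resize(cv2.imread('pics/top0.png')[140:250,255:400],None,fx=5,fy=5,interpolation=cv2.INTER_CUBIC); cv2.imwrite('pics/topz.png',g)
for v in (232,236,240): print(v,[(u,np.round(W[v,u],3).tolist()) for u in range(314,340,2)])
for v in range(215,250,2): print(v,np.round(W[v,325],3))
for v in range(150,165): print(v,np.round(W[v,330],3))
E
```

```text
-0.05 457 0.462658486779136 0.6396293164391802 0.14278835327442163
-0.03 629 0.46344806272473377 0.6562826148202412 0.14279407856054768
-0.01 624 0.4632365977923613 0.6559958805102328 0.14290031716580004
0.01 623 0.46319783692686317 0.6546200539022371 0.1428477661071462
0.03 639 0.46336100110382217 0.656384690496651 0.14280282823159116
0.05 621 0.4641403849461334 0.6558300297089081 0.14291356861075133
0.07 718 0.42541024965292856 0.6554139161218843 0.1431134820634184
0.09 695 0.426960319819836 0.656899530540944 0.14320979343595755
0.11 629 0.46380795330716573 0.6561499261357302 0.14295037536870336
0.13 626 0.46359890412007754 0.6547694167256851 0.14257689126554174
0.15 626 0.46373651432369645 0.656350176467605 0.1429496011024846
0.17 626 0.46365518201677114 0.6559909323375847 0.1427550193811522
0.19 615 0.46441544278672964 0.6552480531517962 0.1426708116497914
x 0.42 59 0.07709993870158215 0.10022101750608398
x 0.44 81 0.07646318642940779 0.10106579752799652
x 0.46 765 -0.047354844423885385 0.22380154880123473
x 0.48 891 -0.0464068107926804 0.22378584064192442
x 0.5 890 -0.0473713671
[... 1669 characters left out ...]
[0.487 0.058 0.146]
225 [0.482 0.058 0.146]
227 [0.477 0.058 0.147]
229 [0.472 0.058 0.145]
231 [0.467 0.058 0.144]
233 [0.463 0.058 0.146]
235 [0.458 0.058 0.144]
237 [0.453 0.058 0.144]
239 [0.448 0.058 0.143]
241 [0.443 0.058 0.144]
243 [0.438 0.058 0.144]
245 [0.433 0.057 0.144]
247 [ 0.421  0.044 -0.001]
249 [ 0.415  0.044 -0.001]
150 [ 0.698  0.033 -0.002]
151 [0.694 0.033 0.001]
152 [0.691 0.033 0.001]
153 [0.662 0.047 0.137]
154 [0.658 0.048 0.146]
155 [0.655 0.048 0.147]
156 [0.653 0.047 0.141]
157 [0.651 0.047 0.141]
158 [0.649 0.047 0.14 ]
159 [0.646 0.047 0.141]
160 [0.644 0.047 0.14 ]
161 [0.64  0.047 0.144]
162 [0.639 0.047 0.14 ]
163 [0.636 0.047 0.143]
164 [0.633 0.047 0.142]
```

View pics/topz.png

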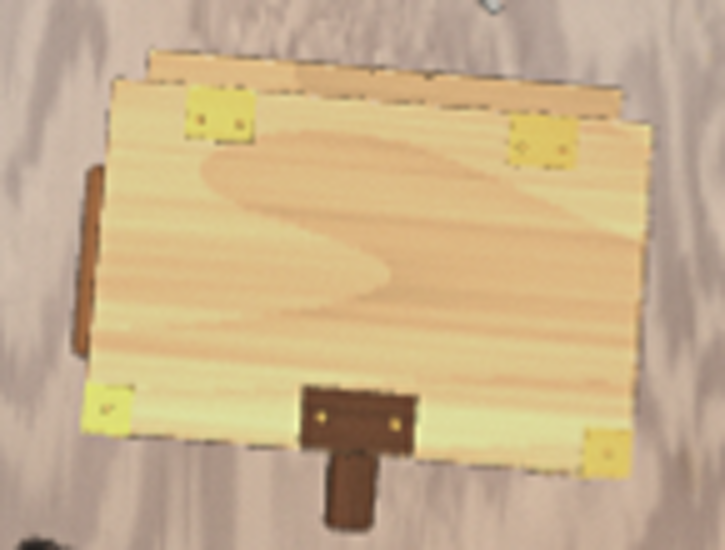

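```bash
cat >> h.py <<'E'
A=np.radians(-3.95); CX=np.array([np.cos(A),np.sin(A),0]);CY=np.array([-np.sin(A),np.cos(A),0])
H=CX*0.6395+CY*0.0888+np.array([0,0,.132])   # hinge
C=CX*0.5515+CY*0.0888                        # case
def plan(p,s=None,align=True):
    s=s or arm.state(); R=s['tcp_rot']; d=R.T@(np.array(p)-s['tool_pos'])
    yaw=np.arctan2(R[1,0],R[0,0]); want=np.pi/2+A
    tw=-((want-yaw+np.pi/2)%np.pi-np.pi/2)
    return d,tw
E
python3 - <<'E'
from h import *
print(H,C,plan([0.4426,0.0585,0.20]))
E
```

```text
[0.6441 0.0445 0.132 ] [0.5563 0.0506 0.    ] (array([-0.3682,  0.031 , -0.3818]), np.float64(-0.34487660405823406))
```

Emit:
{"op": "move_arm", "data": {
  "motion": [
    [[-0.026,0,-0.027],-0.025],
    [[-0.053,0,-0.055],-0.05],
    [[-0.079,0,-0.082],-0.075],
    [[-0.105,0,-0.109],-0.1],
    [[-0.131,0,-0.136],-0.125],
    [[-0.158,0,-0.164],-0.15],
    [[-0.184,0,-0.191],-0.175],
    [[-0.21,0,-0.218],-0.2],
    [[-0.237,0,-0.245],-0.225],
    [[-0.263,0,-0.273],-0.25]
  ],
  "jaw": 0.065
}}

```text
time_s: 0.98
tool_pos: [0.3855, 0.1971, 0.2313]
tcp_rot: [[0.161, 0.0, -0.987], [0.987, 0.0, 0.161], [0.0, -1.0, -0.0]]
wrist_force: [1.2, 0.0, 0.1]
finger_gap: 0.759
```

```bash
python3 - <<'E'
from h import *
s=arm.state();print(s['time_s'],s['tool_pos'],s['tcp_rot'],s['joint_positions'],s['finger_gap'],plan([0.4426,0.0585,0.18]))
E
```

```text
0.9833 [0.3855 0.1971 0.2313] [[ 0.1615  0.0003 -0.9869]
 [ 0.9869  0.0001  0.1615]
 [ 0.0002 -1.     -0.0003]] [ 0.1686 -0.4125 -0.3713  1.6117  0.0001  0.3308] 0.7592065826972227 (array([-0.1276,  0.0513, -0.0787]), np.float64(-0.09323153474291535))
```

Emit:
{"op": "move_arm", "data": {
  "motion": [
    [[-0.022,0.004,-0.013],-0.02],
    [[-0.048,0.01,-0.03],-0.04],
    [[-0.077,0.02,-0.048],-0.06],
    [[-0.102,0.035,-0.063],-0.08],
    [[-0.122,0.047,-0.075],-0.09],
    [[-0.128,0.051,-0.079],-0.093],
    [[-0.128,0.051,-0.079],-0.093]
  ]
}}

```text
time_s: 1.57
tool_pos: [0.4422, 0.0585, 0.179]
tcp_rot: [[0.073, -0.002, -0.997], [0.997, 0.0, 0.073], [0.0, -1.0, 0.002]]
wrist_force: [-1.0, 0.1, -1.2]
finger_gap: 0.764
```

```bash
python3 - <<'E'
from h import *
s=arm.state();print(s['time_s'],s['tool_pos'],plan([0.4426,0.0585,0.118]))
c=cam('wrist'); cv2.imwrite('pics/w1.png',c['pixels']); W=cloud(c); np.save('w1.npy',W)
c=cam('scene'); cv2.imwrite('pics/s1.png',c['pixels'])
E
```

```text
1.5667 [0.4422 0.0585 0.179 ] (array([ 0.    ,  0.061 , -0.0005]), np.float64(-0.004616482173642078))
```

View pics/w1.png

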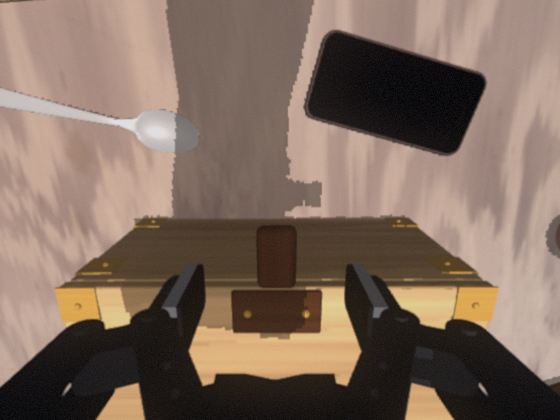

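View pics/s1.png

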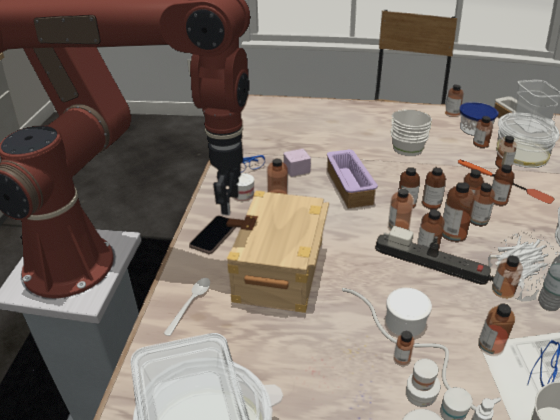

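The wrist view shows the tab at (276,257), midway between the fingertips at (182,290) and (368,290). I'll go down and pinch it.

Emit:
{"op": "move_arm", "data": {
  "motion": [
    [[0,0.012,0],-0.004],
    [[0,0.028,0],-0.004],
    [[0,0.045,0],-0.004],
    [[0,0.057,0],-0.004],
    [[0,0.061,0],-0.004],
    [[0,0.061,0],-0.004]
  ]
}}

```text
time_s: 2.17
tool_pos: [0.4417, 0.0604, 0.1183]
tcp_rot: [[0.066, -0.001, -0.998], [0.998, 0.0, 0.066], [0.0, -1.0, 0.002]]
wrist_force: [0.6, 0.0, -0.3]
finger_gap: 0.763
```

Emit:
{"op": "move_arm", "data": {
  "motion": [
    [[0,0,0],0],
    [[0,0,0],0],
    [[0,0,0],0],
    [[0,0,0],0],
    [[0,0,0],0],
    [[0,0,0],0],
    [[0,0,0],0],
    [[0,0,0],0]
  ],
  "jaw": 0.0
}}

```text
time_s: 2.83
tool_pos: [0.4431, 0.0594, 0.1204]
tcp_rot: [[0.067, 0.001, -0.998], [0.998, -0.0, 0.067], [-0.0, -1.0, -0.001]]
wrist_force: [-1.9, -0.6, 6.3]
finger_gap: 0.265
```

```bash
python3 - <<'E'
from h import *
s=arm.state();print(s['time_s'],s['tool_pos'],s['finger_gap']*85.4,s['wrist_force'],s['tcp_rot'])
g=s['tool_pos']+[0,0,.019]
# arc of the grasp point about the hinge
d=g-H; r=np.hypot(d@CX,d[2]); t0=np.arctan2(d[2],-(d@CX)); print('r',r,'t0',t0)
R=s['tcp_rot']
for i,th in enumerate(np.arange(0,106,3.5)):
    t=t0+np.radians(th); p=H+CX*(-r*np.cos(t))+np.array([0,0,r*np.sin(t)])+CY*(d@CY)
    print(th,np.round(R.T@(p-g),4))
E
```

```text
2.8333 [0.4431 0.0594 0.1204] 22.60915016915323 [-1.8762 -0.6239  6.3129] [[ 0.067   0.0015 -0.9978]
 [ 0.9978 -0.0004  0.067 ]
 [-0.0003 -1.     -0.0015]]
r 0.20169976407076104 t0 0.03646846003555162
0.0 [-0. -0.  0.]
3.5 [-0.     -0.0123 -0.0008]
7.0 [-0.     -0.0245 -0.0024]
10.5 [-0.     -0.0366 -0.0048]
14.0 [-0.     -0.0485 -0.0078]
17.5 [-0.     -0.0603 -0.0116]
21.0 [-0.0001 -0.0717 -0.0161]
24.5 [-0.0001 -0.0829 -0.0213]
28.0 [-0.0001 -0.0937 -0.0272]
31.5 [-0.0001 -0.1042 -0.0337]
35.0 [-0.0001 -0.1142 -0.0408]
38.5 [-0.0001 -0.1238 -0.0486]
42.0 [-0.0002 -0.1329 -0.0569]
45.5 [-0.0002 -0.1415 -0.0657]
49.0 [-0.0002 -0.1495 -0.0751]
52.5 [-0.0002 -0.1569 -0.0849]
56.0 [-0.0002 -0.1637 -0.0952]
59.5 [-0.0003 -0.1699 -0.1059]
63.0 [-0.0003 -0.1754 -0.1169]
66.5 [-0.0003 -0.1802 -0.1282]
70.0 [-0.0003 -0.1844 -0.1398]
73.5 [-0.0004 -0.1878 -0.1517]
77.0 [-0.0004 -0.1905 -0.1637]
80.5 [-0.0004 -0.1924 -0.1758]
84.0 [-0.0004 -0.1936 -0.1881]
87.5 [-0.0004 -0.194  -0.2004]
91.0 [-0.0005 -0.1937 -0.2127]
94.5 [-0.0005 -0.1927 -0.225 ]
98.0 [-0.0005 -0.1909 -0.2372]
101.5 [-0.0005 -0.1883 -0.2492]
105.0 [-0.0006 -0.185  -0.2611]
```

Emit:
{"op": "move_arm", "data": {
  "motion": [
    [[0,-0.005,0],0],
    [[0,-0.012,-0.001],0],
    [[0,-0.0245,-0.002],0],
    [[0,-0.0366,-0.005],0],
    [[0,-0.0485,-0.008],0],
    [[0,-0.0603,-0.012],0],
    [[0,-0.0717,-0.016],0],
    [[0,-0.0829,-0.021],0],
    [[0,-0.0937,-0.027],0],
    [[0,-0.0937,-0.027],0]
  ]
}}

```text
time_s: 3.67
tool_pos: [0.4701, 0.0575, 0.2145]
tcp_rot: [[0.067, 0.001, -0.998], [0.998, -0.0, 0.067], [-0.0, -1.0, -0.001]]
wrist_force: [-1.5, -1.7, -2.0]
finger_gap: 0.265
```

```bash
python3 - <<'E'
from h import *
s=arm.state();print(s['time_s'],s['tool_pos'],s['finger_gap']*85.4,s['wrist_force'],s['ft_torque'])
c=cam('scene'); cv2.imwrite('pics/s2.png',c['pixels'])
E
```

```text
3.6667 [0.4701 0.0575 0.2145] 22.61346412522517 [-1.537  -1.6855 -2.0413] [-0.4787  0.6843  0.0117]
```

View pics/s2.png

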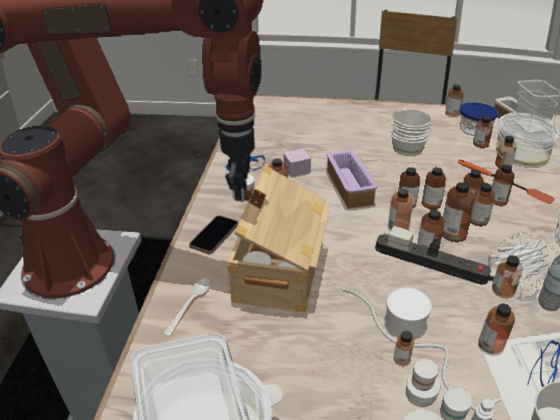

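The lid is up about 30°, with the tab still held at (258,195). I'll keep following the arc.

Emit:
{"op": "move_arm", "data": {
  "motion": [
    [[0,-0.0105,-0.0065],0],
    [[0,-0.0205,-0.0136],0],
    [[0,-0.03,-0.0214],0],
    [[0,-0.039,-0.03],0],
    [[0,-0.048,-0.0385],0],
    [[0,-0.056,-0.048],0],
    [[0,-0.063,-0.0577],0],
    [[0,-0.07,-0.068],0],
    [[0,-0.076,-0.0787],0],
    [[0,-0.082,-0.09],0]
  ]
}}

```text
time_s: 4.55
tool_pos: [0.5584, 0.0512, 0.2943]
tcp_rot: [[0.067, -0.003, -0.998], [0.998, -0.001, 0.067], [-0.001, -1.0, 0.003]]
wrist_force: [-2.0, -5.2, -4.9]
finger_gap: 0.264
```

```bash
python3 - <<'E'
from h import *
s=arm.state();print(s['time_s'],s['tool_pos'],s['finger_gap']*85.4,s['wrist_force'],s['ft_torque'],s['joint_positions'])
E
```

```text
4.55 [0.5584 0.0512 0.2943] 22.509688309293733 [-2.0454 -5.2196 -4.9369] [-0.982   1.0385  0.0314] [-0.1409  0.0126  0.1177  1.6787 -0.0016 -0.0736]
```

Emit:
{"op": "move_arm", "data": {
  "motion": [
    [[0,-0.005,-0.011],0],
    [[0,-0.009,-0.023],0],
    [[0,-0.0124,-0.035],0],
    [[0,-0.015,-0.047],0],
    [[0,-0.017,-0.059],0],
    [[0,-0.018,-0.071],0],
    [[0,-0.0186,-0.0835],0],
    [[0,-0.0183,-0.096],0],
    [[0,-0.0173,-0.108],0],
    [[0,-0.0155,-0.12],0]
  ]
}}

```text
time_s: 5.38
tool_pos: [0.6787, 0.0426, 0.3103]
tcp_rot: [[0.068, -0.002, -0.998], [0.998, -0.002, 0.068], [-0.002, -1.0, 0.002]]
wrist_force: [-2.7, -7.0, 7.9]
finger_gap: 0.264
```

Emit:
{"op": "move_arm", "data": {
  "motion": [
    [[0,0.002,-0.009],0],
    [[0,0.0045,-0.018],0],
    [[0,0.0045,-0.018],0]
  ]
}}

```text
time_s: 5.63
tool_pos: [0.6979, 0.0413, 0.3058]
tcp_rot: [[0.068, 0.001, -0.998], [0.998, -0.001, 0.068], [-0.001, -1.0, -0.001]]
wrist_force: [-1.2, -6.5, 3.6]
finger_gap: 0.268
```

```bash
python3 - <<'E'
from h import *
s=arm.state();print(s['time_s'],s['tool_pos'],s['finger_gap']*85.4,s['wrist_force'],s['ft_torque'],s['joint_positions'])
g=s['tool_pos']+[0,0,.019]; d=g-H; print(np.arctan2(d[2],-(d@CX)),np.hypot(d[2],d@CX))
c=cam('scene'); cv2.imwrite('pics/s3.png',c['pixels'])
E
```

```text
5.6333 [0.6979 0.0413 0.3058] 22.89351633221383 [-1.1569 -6.5375  3.6456] [-0.8558  0.4852  0.0152] [-0.1268  0.4806  0.678   1.7676 -0.0012 -0.0589]
1.8431400050438191 0.20022004702803892
```

View pics/s3.png

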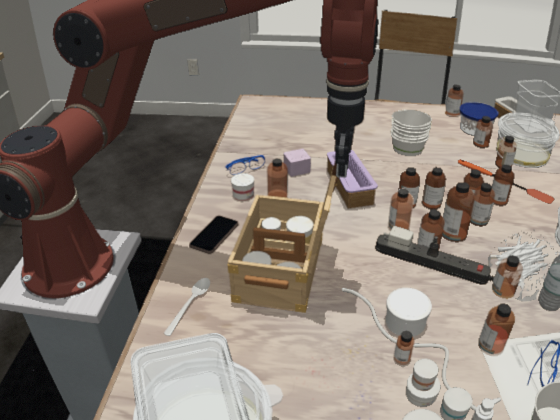

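The lid is past upright, at about 1.84 rad. I'll let it go and raise the tool.

Emit:
{"op": "move_arm", "data": {
  "motion": [
    [[0,0,0],0],
    [[0,0,0],0],
    [[0,0,0],0],
    [[0,-0.005,0],0],
    [[0,-0.015,0.003],0],
    [[0,-0.03,0.008],0],
    [[0,-0.045,0.013],0],
    [[0,-0.055,0.02],0],
    [[0,-0.06,0.03],0]
  ],
  "jaw": 0.065
}}

```text
time_s: 6.43
tool_pos: [0.6671, 0.0446, 0.3683]
tcp_rot: [[0.067, 0.003, -0.998], [0.998, -0.0, 0.067], [0.0, -1.0, -0.003]]
wrist_force: [-0.9, -0.9, -0.2]
finger_gap: 0.759
```

```bash
python3 - <<'E'
from h import *
s=arm.state();print(s['time_s'],s['tool_pos'],s['finger_gap']*85.4,s['wrist_force'],plan([C[0]-.01,C[1],.30]))
for n in('scene','top'):
  c=cam(n); cv2.imwrite(f'pics/{n}4.png',c['pixels']); np.save(n+'4.npy',cloud(c))
E
```

```text
6.4333 [0.6671 0.0446 0.3683] 64.84268390036524 [-0.874  -0.8775 -0.2162] (array([-0.0021,  0.068 ,  0.1211]), np.float64(0.0022092137544038604))
```

View pics/scene4.png

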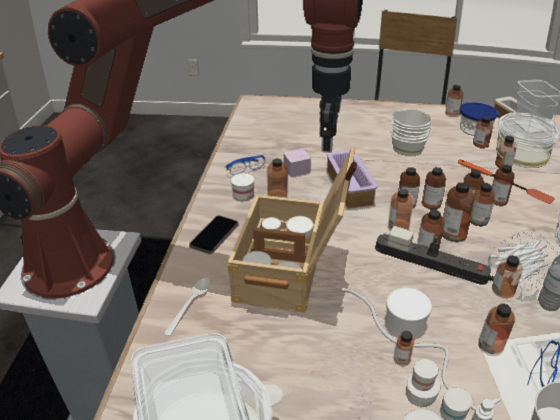

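View pics/top4.png

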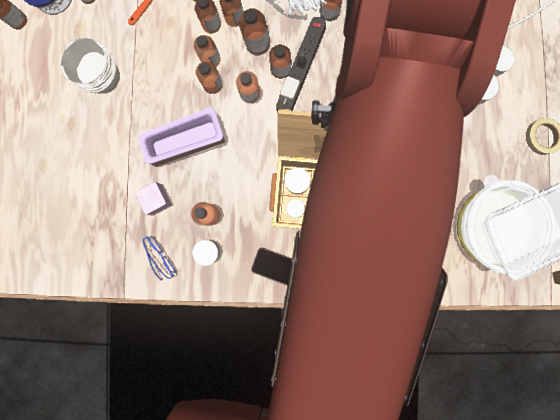

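The lid leans on its stop at (340,210), and the handle is at (278,240) inside the case. I'll measure both in the scene depth.

```bash
python3 - <<'E'
from h import *
W=np.load('scene4.npy'); im=cv2.imread('pics/scene4.png').astype(int)
q=W-H; x=q@CX; y=q@CY; z=W[...,2]
m=(abs(y)<.13)&(z>.16)&(z<.30)&(x>0)&(x<.12)
p=np.polyfit(z[m]-.132,x[m],1); print('lid angle',np.pi/2+np.arctan(p[0]),m.sum(),p)
q=W-C; x=q@CX; y=q@CY
m=(abs(x)<.07)&(abs(y)<.04)&(z>.104)&(z<.135); 
print('handle n',m.sum(),'z',np.percentile(z[m],[5,50,95]))
t=m&(z>.122); print('top x',x[t].min(),x[t].max(),'y',y[t].min(),y[t].max(),np.median(y[t]),t.sum())
lo=m&(z<.122); print('face y',np.percentile(y[lo],[5,50,95]),'x',x[lo].min(),x[lo].max())
cv2.imwrite('pics/z4.png',cv2.resize(im[185:310,225:335].astype(np.uint8),None,fx=5,fy=5,interpolation=cv2.INTER_CUBIC))
E
```

```text
lid angle 1.9484216464258777 1242 [ 0.3967 -0.0042]
handle n 523 z [0.1063 0.1207 0.1291]
top x -0.06455866128117288 0.060619903688602116 y -0.009097876898979616 0.010294243656645677 -0.0020724262661004854 235
face y [-0.0071 -0.0038 -0.0007] x -0.0631663971745547 0.061011276246735316
```

Emit:
{"op": "move_arm", "data": {
  "motion": [
    [[0,0,0.015],0.001],
    [[0,0,0.04],0.002],
    [[-0.001,0.01,0.07],0.002],
    [[-0.002,0.03,0.1],0.002],
    [[-0.002,0.05,0.116],0.002],
    [[-0.002,0.068,0.121],0.002],
    [[-0.002,0.09,0.121],0.002],
    [[-0.002,0.12,0.121],0.002],
    [[-0.002,0.14,0.121],0.002],
    [[-0.002,0.148,0.121],0.002]
  ]
}}

```text
time_s: 7.37
tool_pos: [0.5447, 0.051, 0.2144]
tcp_rot: [[0.069, -0.004, -0.998], [0.998, 0.001, 0.069], [0.0, -1.0, 0.004]]
wrist_force: [-0.4, 0.1, 0.9]
finger_gap: 0.759
```

View pics/z4.png

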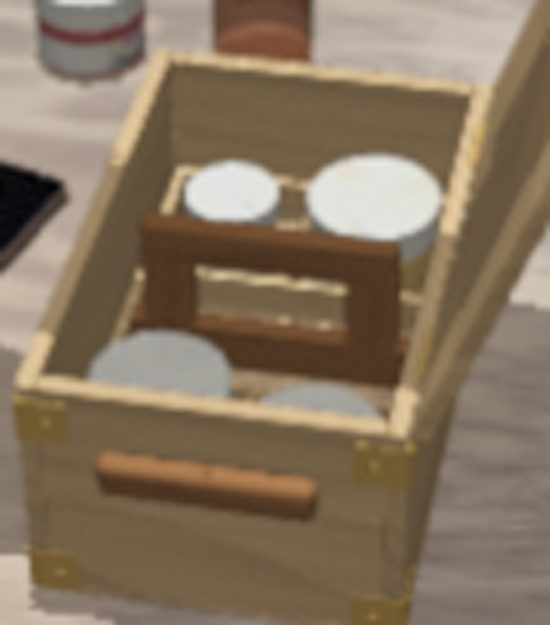

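```bash
python3 - <<'E'
from h import *
s=arm.state();print(s['time_s'],s['tool_pos'])
c=cam('wrist'); cv2.imwrite('pics/w5.png',c['pixels']); W=cloud(c)
q=W-C; x=q@CX; y=q@CY; z=W[...,2]
m=(abs(x)<.07)&(abs(y)<.03)&(z>.121)&(z<.14)
v,u=np.where(m); print(m.sum(),u.min(),u.max(),v.min(),v.max())
print(x[m].min(),x[m].max(),np.percentile(y[m],[2,50,98]),np.median(z[m]))
for a in(-.05,-.03,-.01,.01,.03,.05):
  t=m&(abs(x-a)<.01); 
  if t.sum(): print(a,t.sum(),np.percentile(y[t],[1,50,99]))
print(plan([C[0],C[1],.096]))
E
```

```text
7.3667 [0.5447 0.051  0.2144]
2421 270 286 149 306
-0.06303204440918173 0.061838899131773914 [-0.0056 -0.0002  0.0055] 0.12755408517327477
-0.05 457 [-0.0054  0.0002  0.0055]
-0.03 430 [-0.0055  0.0002  0.0055]
-0.01 407 [-0.0056 -0.0003  0.0057]
0.01 369 [-0.0056 -0.0003  0.0058]
0.03 351 [-0.0057 -0.0002  0.0053]
0.05 325 [-0.0057 -0.0002  0.0055]
(array([ 0.0004,  0.1184, -0.0122]), np.float64(0.00017977352544207292))
```

View pics/w5.png

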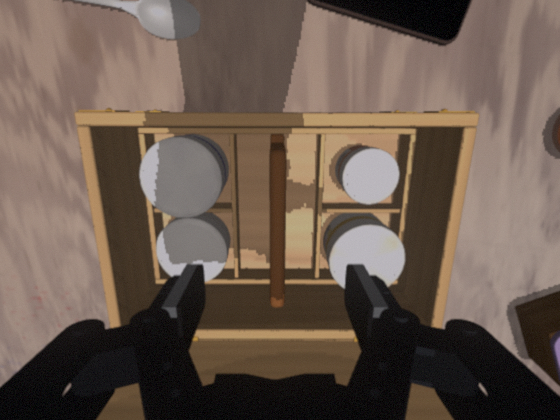

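The handle bar runs along column 277, midway between the fingers, and its measured centre is within 1 mm of the case centre. All four jars stand well clear of it. I'll go down with the jaw at 50 mm.

Emit:
{"op": "move_arm", "data": {
  "motion": [
    [[0,0.005,-0.004],0],
    [[0,0.018,-0.009],0],
    [[0,0.036,-0.012],0],
    [[0,0.056,-0.012],0],
    [[0,0.076,-0.012],0],
    [[0,0.094,-0.012],0],
    [[0,0.108,-0.012],0],
    [[0,0.116,-0.012],0],
    [[0,0.118,-0.012],0],
    [[0,0.118,-0.012],0]
  ],
  "jaw": 0.05
}}

```text
time_s: 8.25
tool_pos: [0.5585, 0.0498, 0.1001]
tcp_rot: [[0.069, 0.0, -0.998], [0.998, 0.0, 0.069], [0.0, -1.0, -0.0]]
wrist_force: [-0.1, -0.4, 0.9]
finger_gap: 0.589
```

```bash
python3 - <<'E'
from h import *
s=arm.state();print(s['time_s'],s['tool_pos'],s['wrist_force'],s['ft_torque'],plan([C[0],C[1],.0955]))
c=cam('wrist'); cv2.imwrite('pics/w6.png',c['pixels'])
E
```

```text
8.25 [0.5585 0.0498 0.1001] [-0.1113 -0.3615  0.9143] [ 0.0038 -0.0153 -0.042 ] (array([0.0006, 0.0046, 0.0023]), np.float64(0.00012289394203346404))
```

View pics/w6.png

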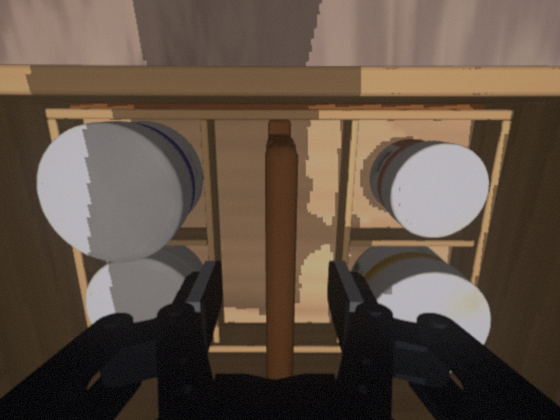

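The bar is midway between the fingers at (280,260) and no jar is under them. I'll go down another 4 mm and close.

Emit:
{"op": "move_arm", "data": {
  "motion": [
    [[0,0.004,0.002],0],
    [[0,0.004,0.002],0],
    [[0,0.004,0.002],0]
  ]
}}

```text
time_s: 8.55
tool_pos: [0.5563, 0.05, 0.0965]
tcp_rot: [[0.069, 0.001, -0.998], [0.998, -0.0, 0.069], [0.0, -1.0, -0.001]]
wrist_force: [-0.1, -0.8, -0.0]
finger_gap: 0.587
```

Emit:
{"op": "move_arm", "data": {
  "motion": [
    [[0,0,0],0],
    [[0,0,0],0],
    [[0,0,0],0],
    [[0,0,0],0],
    [[0,0,0],0],
    [[0,0,0],0],
    [[0,0,0],0],
    [[0,0,0],0]
  ],
  "jaw": 0.0
}}

```text
time_s: 9.22
tool_pos: [0.5564, 0.0502, 0.0964]
tcp_rot: [[0.069, 0.001, -0.998], [0.998, 0.0, 0.069], [0.0, -1.0, -0.001]]
wrist_force: [-0.3, 2.9, 4.3]
finger_gap: 0.133
```

```bash
python3 - <<'E'
from h import *
s=arm.state();print(s['time_s'],s['tool_pos'],s['finger_gap']*85.4,s['wrist_force'],s['ft_torque'],plan([C[0],C[1],.0955]))
E
```

```text
9.2167 [0.5564 0.0502 0.0964] 11.32477415551589 [-0.2913  2.9178  4.3163] [ 0.5465  0.0954 -0.0525] (array([0.0004, 0.0009, 0.0001]), np.float64(0.0002764681427989135))
```

Emit:
{"op": "move_arm", "data": {
  "motion": [
    [[0,-0.001,0],0],
    [[0,-0.003,0],0],
    [[0,-0.005,0],0],
    [[0,-0.007,0],0],
    [[0,-0.009,0],0],
    [[0,-0.011,0],0],
    [[0,-0.013,0],0],
    [[0,-0.015,0],0],
    [[0,-0.015,0],0],
    [[0,-0.015,0],0]
  ]
}}

```text
time_s: 10.05
tool_pos: [0.5563, 0.05, 0.1112]
tcp_rot: [[0.069, 0.0, -0.998], [0.998, -0.0, 0.069], [0.0, -1.0, -0.0]]
wrist_force: [-0.2, 0.9, -4.7]
finger_gap: 0.128
```

```bash
cat > tilt.py <<'E'
from h import *
import sys
s=arm.state();print(s['time_s'],s['tool_pos'],s['finger_gap']*85.4,s['wrist_force'],s['ft_torque'])
n=sys.argv[1]
for k in('wrist','scene'):
  c=cam(k); cv2.imwrite(f'pics/{k}{n}.png',c['pixels']); W=cloud(c)
  dz=s['tool_pos'][2]-.0965
  q=W-C; x=q@CX; y=q@CY; z=W[...,2]-dz
  m=(abs(x)<.066)&(abs(y)<.012)&(z>.115)&(z<.14)
  # top edge per x bin
  X=[];Z=[]
  for a in np.arange(-.06,.061,.008):
    t=m&(abs(x-a)<.004)
    if t.sum()>4: X.append(a);Z.append(np.percentile(z[t],80))
  if len(X)>4: 
    p=np.polyfit(X,Z,1); print(k,'pitch slope',p,len(X),np.round(X,3),np.round(Z,4))
E
python3 tilt.py 7
```

```text
10.05 [0.5563 0.05   0.1112] 10.907627450997307 [-0.1524  0.8656 -4.7157] [-0.0567 -0.045   0.0095]
wrist pitch slope [-0.0017  0.1293] 13 [-0.06  -0.052 -0.044 -0.036 -0.028 -0.02  -0.012 -0.004  0.004  0.012
  0.02   0.028  0.036] [0.1281 0.1283 0.1284 0.1284 0.1284 0.1283 0.1331 0.1338 0.1336 0.1286
 0.1284 0.1282 0.125 ]
scene pitch slope [-0.0004  0.1274] 13 [-0.06  -0.052 -0.044 -0.036 -0.028  0.004  0.012  0.02   0.028  0.036
  0.044  0.052  0.06 ] [0.1272 0.1265 0.1273 0.1274 0.127  0.1296 0.1289 0.1275 0.1262 0.1277
 0.1278 0.1268 0.126 ]
```

View pics/scene7.png

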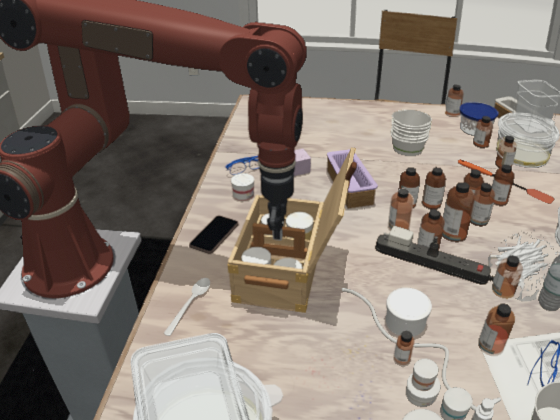

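View pics/wrist7.png

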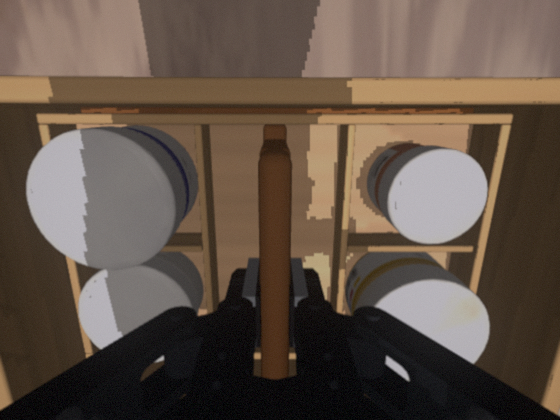

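The tray is level (pitch about 0) and clear of its ledges, with all four jars in place. I'll lift another 131 mm.

Emit:
{"op": "move_arm", "data": {
  "motion": [
    [[0,-0.003,0],0],
    [[0,-0.008,0],0],
    [[0,-0.015,0],0],
    [[0,-0.022,0],0],
    [[0,-0.029,0],0],
    [[0,-0.036,0],0],
    [[0,-0.043,0],0],
    [[0,-0.05,0],0],
    [[0,-0.055,0],0],
    [[0,-0.057,0],0]
  ]
}}

```text
time_s: 10.98
tool_pos: [0.5566, 0.0499, 0.1692]
tcp_rot: [[0.069, 0.001, -0.998], [0.998, -0.0, 0.069], [-0.0, -1.0, -0.001]]
wrist_force: [0.1, -0.0, -4.9]
finger_gap: 0.134
```

```bash
python3 tilt.py 8
```

```text
10.9833 [0.5566 0.0499 0.1692] 11.4037979743289 [ 0.1137 -0.027  -4.9049] [-0.0616 -0.0664  0.0376]
wrist pitch slope [0.0232 0.13  ] 12 [-0.06  -0.052 -0.044 -0.036 -0.028 -0.02  -0.012 -0.004  0.004  0.012
  0.02   0.028] [0.128  0.1283 0.1283 0.1283 0.1283 0.1283 0.1329 0.1337 0.1335 0.1287
 0.1284 0.1283]
scene pitch slope [0.0101 0.1274] 14 [-0.06  -0.052 -0.044 -0.036 -0.028 -0.02   0.004  0.012  0.02   0.028
  0.036  0.044  0.052  0.06 ] [0.1262 0.1269 0.1285 0.128  0.1273 0.1196 0.1346 0.1272 0.1277 0.1269
 0.128  0.1286 0.127  0.1266]
```

Emit:
{"op": "move_arm", "data": {
  "motion": [
    [[0,-0.004,0],0],
    [[0,-0.012,0],0],
    [[0,-0.022,0],0],
    [[0,-0.033,0],0],
    [[0,-0.044,0],0],
    [[0,-0.055,0],0],
    [[0,-0.064,0],0],
    [[0,-0.07,0],0],
    [[0,-0.073,0],0],
    [[0,-0.074,0],0]
  ]
}}

```text
time_s: 11.92
tool_pos: [0.5564, 0.05, 0.2426]
tcp_rot: [[0.069, 0.001, -0.998], [0.998, -0.0, 0.069], [0.0, -1.0, -0.001]]
wrist_force: [0.5, -0.4, -6.0]
finger_gap: 0.131
```

Emit:
{"op": "move_arm", "data": {
  "motion": [
    [[0,0,0],0],
    [[0,0,0],0],
    [[0,0,0],0],
    [[0,0,0],0],
    [[0,0,0],0],
    [[0,0,0],0],
    [[0,0,0],0],
    [[0,0,0],0]
  ]
}}

```text
time_s: 12.58
tool_pos: [0.5561, 0.05, 0.242]
tcp_rot: [[0.069, 0.0, -0.998], [0.998, 0.0, 0.069], [0.0, -1.0, 0.0]]
wrist_force: [-0.2, 0.2, -5.7]
finger_gap: 0.13
```

```bash
python3 tilt.py 9; python3 - <<'E'
from h import *
s=arm.state(); print(s['time_s'],s['joint_velocities'])
c=cam('scene'); W=cloud(c)
q=W-H; x=q@CX; y=q@CY; z=W[...,2]
m=(abs(y)<.13)&(z>.16)&(z<.30)&(x>0.01)&(x<.12)
p=np.polyfit(z[m]-.132,x[m],1); print('lid',np.pi/2+np.arctan(p[0]))
E
```

```text
12.5833 [0.5561 0.05   0.242 ] 11.125412563809489 [-0.187   0.2261 -5.6782] [-0.09   -0.0217 -0.0282]
wrist pitch slope [0.0213 0.13  ] 12 [-0.06  -0.052 -0.044 -0.036 -0.028 -0.02  -0.012 -0.004  0.004  0.012
  0.02   0.028] [0.1281 0.1284 0.1284 0.1284 0.1284 0.1283 0.1332 0.1337 0.1335 0.1286
 0.1283 0.1282]
scene pitch slope [0.0041 0.1278] 14 [-0.06  -0.052 -0.044 -0.036 -0.028 -0.02   0.004  0.012  0.02   0.028
  0.036  0.044  0.052  0.06 ] [0.1283 0.1275 0.1271 0.128  0.1284 0.1213 0.1351 0.1282 0.1284 0.1272
 0.1273 0.1278 0.1279 0.127 ]
12.6833 [-0.0002  0.0018 -0.0007 -0.0004 -0.0015 -0.0008]
lid 1.9489229405620994
```

View pics/scene9.png

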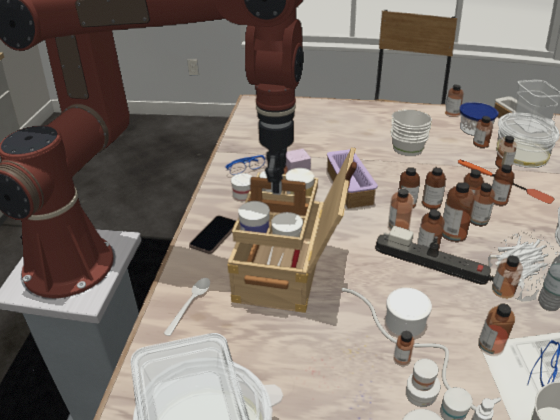

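View pics/wrist9.png

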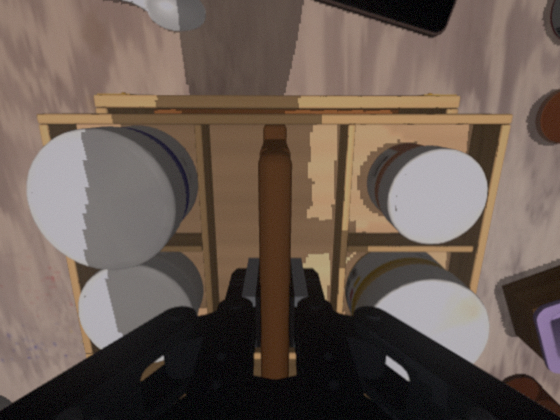

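The scene view shows the tray held over the case at (277,205). It is level with four jars in it, the lid is open and the surroundings are undisturbed. The wrist view looks the same as before the lift, so nothing has slipped. Handing in.

```bash
python3 -c "
from h import *
print(arm.finish_job())"
```

```text
the job is handed in; nothing more can be done
None
```

The case is open and the tray is held level about 50 mm above the rim by its handle. I handed the job in at about 12.7 s; the hand-in reports no verdict.

I pinched the lid's tab, swung it past upright and let it fall onto its stop. Then I gripped the middle of the handle bar and lifted the tray straight up by about 146 mm.

**Last checks:**
- **Lid:** it measured about 1.95 rad, slightly over the nominal 1.92. The difference is within measurement error for a lid on its stop.
- **Tray:** pitch measured about 0.004 rad from the scene camera. The wrist camera gave 0.02, but finger points contaminate that fit; the bar heights themselves are flat.
- **Roll:** I did not measure it as a number. I judged it only from the wrist view, which did not change during the lift.
- **Load and stillness:** the wrist carries about 5.7 N and the joints were still.
- **Jars and surroundings:** all four jars stand in their pockets, clear of the fingers. By eye, the bottle, red-banded jar and phone did not move; I did not measure them again at the end.

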